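# Unclamp the tea-light block and find its bore

## Robot

A 7-joint arm with a two-finger parallel gripper is mounted at the origin on the work surface. World frame = base frame: x ahead of the robot, y to its left, z up, the work surface at z = 0. Lengths are in mm, angles in rad, forces in N, time in s.
With the tool pointing down it reaches from about 400 to 875 mm from the base axis. Payload 4.4 kg.
Tool frame: the origin (TCP) lies at the very end of the fingers, on their centre line; the grasp point (between the pads) lies 19 mm behind it; z points along the fingers, y is the line along which they close (so a half turn about z gives the same grasp; the last joint's range is limited). The gripper opens to 85 mm and grips with 20 to 120 N. Pads are 22 mm wide; open, the fingers measure 114 mm over their backs; the gripper's body (76 mm by 85 mm) begins 54 mm behind the grasp point. The pads swing forward as they close: fully open they stand 13 mm farther back than shut.
Start: joints at [1.244, 0.628, 0.038, 1.517, -0.027, 0.996, -0.02], TCP at [167.632, -628.026, 231.313] pointing down, gripper open.
Joint ranges: [-3.06, 3.06], [-0.37, 2.12], [-1.25, 1.32], [0.18, 2.47], [-1.1, 4.24], [0.23, 1.98], [-2.94, 2.94]. Speed limits (rad/s): [2.57, 2.57, 3.14, 3.14, 3.14, 3.14, 3.14].

## Interface

Orientations are given as [roll, pitch, yaw] about the fixed x, y, z axes, in that order (R = Rz(yaw) Ry(pitch) Rx(roll)).
In Python, from cell import read_state, get_image, camera_params, finish_job gives the robot as it stands.
- The arm moves only by the tool arm_command, never from a script. Its argument "deltas" is a list of rows, each an object of numbers: "dx", "dy", "dz": the shift along the world's x, y, z in m; "yaw": the turn about the world's z in degrees; "jaw": the opening, from 0 (shut) to 1 (fully open). A call has 1 to 20 rows; each row is the pose to reach, as a shift and turn from the pose commanded when the call began; what a row does not reach only later rows make up. A row lasts 1/10 s, in which the tool goes at most 50 mm and 8.59 degrees, less where a joint would pass 70% of its speed; a pose out of reach is approached as far as the arm can. A call with a gripper value outside its range is refused whole. The fingers move at their own pace and stop on an object; the grip force is fixed at half the most. Time passes only in rows, so rows that repeat a pose let the fingers close. It gives the time, the measured TCP pose, the force, the opening and the grip force at its end, in the units of the state.
- read_state(): the state, without advancing time (a new reading comes with each control period).
- get_image(name): name is "side" or "top" or "wrist"; returns (picture, depth): 400x640x3 uint8, red, green, blue; 400x640 float32, mm along the optical axis (not along the pixel's ray), 0 where there is no reading.
- camera_params(name): a dict with "camera_matrix" (3x3 intrinsics, pixels), "extrinsics" (4x4, takes a point from camera to world coordinates). Camera axes: x right, y down, z forward; pixel columns grow to the right and rows downward; lengths in mm; the calibration is good to about 2 mm. The wrist camera is an equidistant fisheye: a pixel r from the principal point sees the ray r / f radians off the axis. A picture is of the moment at which its call begins: read the wrist's pose just before it. camera_params takes no time and is no camera call; for the wrist camera it gives the pose at the moment of the call.
- finish_job(): hands the job in; it is judged then, once.
The state is a dict: "clock": time; "qpos": joint angles; "qd": joint speeds; "tau": joint torques, N m; "eef_pos": TCP position; "tool_rot": TCP orientation; "force": force on the tool from outside, world axes, zero at the start; "torque": the same for the moment, N m; "width": finger opening in mm; "gripper_force": force on a finger pad.
Only numpy, scipy, OpenCV 4.12 (cv2) and the standard library are available. Lean on these libraries where they do the work, as an engineer would, in place of code of your own. Each camera call takes 0.05 s, during which the arm holds its last target. There are 200 camera calls.

## Task

Swing the hold-down clamp of the gluing jig right over and back until its arm rests open, then take out the wooden block that was under it. Its one round blind bore faces one side or the other in the jig: find out which, turn the block so that the bore points straight up, and finish while holding it like that in the gripper, still and at least 15 cm above the bench. Leave the second block in its bay and the other things on the bench where they are.

Things in the scene. Friction and masses are not known exactly. Their poses are not given: they have to be found in the camera images.
- jig: gluing jig, fixed: plywood plate 220 x 280 x 12 mm (x -100 to 120, y +-140). Origin on the bench; x points away from the robot at yaw 0. Two block bays at x = 0: y = -70 (under the clamp) and y = 70 mm (spare), each between two cheeks 46 mm long, 12 thick, their tops 28 mm over the bench, 1.8 mm off the block's y faces; the blocks' x faces are free. Clamp posts: x 79 to 101, y = -70, 111 mm high
- clamp_bay (a point): fixed point of the jig at the centre of a block seated in the bay under the clamp, 42 mm over the bench; axes as the jig's
- spare_bay (a point): the same point of the spare bay
- clamp_hinge (a point): centre of the clamp arm's hinge, at x = 90, y = -70, z = 104 mm of the jig; the hinge axis is the jig's y; axes as the jig's
- clamp_grip (a point): centre of the clamp's black handle bar, 135 mm from the hinge. The bar, 12 mm thick and 90 long, lies along the jig's y across the end of the 14 mm wide, 12 mm thick arm, like a T. Pinch it from above on either side of the arm; it turns between the fingers as the arm swings. Shut, it is 104 mm over the bench at x = -45 mm of the jig; the block's top is at 72 mm
- clamp (a joint): angle of the clamp arm: 0 shut (level, its rubber foot on the block, pointing to the jig's -x), 1.57 upright, 1.95 open against its stop, leaning back to the jig's +x. The arm weighs 0.22 kg, with little friction: it falls shut short of upright and falls open beyond it
- block_a: wooden tea-light holder, a 60 mm cube, about 130 g, one of two that look alike. Origin at the cube's centre. One blind round bore, 40 mm across, 22 mm deep, in the middle of its own +y face; the other faces are plain. At the start the bore looks at a cheek, to the jig's +y. Which of the two blocks is under the clamp, and which in the spare bay, is drawn at random
- block_b: wooden tea-light holder, a 60 mm cube, about 130 g, one of two that look alike. Origin at the cube's centre. One blind round bore, 40 mm across, 22 mm deep, in the middle of its own +y face; the other faces are plain. At the start the bore looks at a cheek, to the jig's -y. Which of the two blocks is under the clamp, and which in the spare bay, is drawn at random
- block_a_mouth (a point): centre of the bore's mouth on block_a, 30 mm from its origin along its own y
- block_b_mouth (a point): the same on block_b
- tealight: tea light in its tin cup, 38 mm across, 16 mm high, on the jig plate beside the spare bay, towards the robot; origin under its centre
- hammer: hammer lying on the bench to the robot's left
- screwdriver: screwdriver lying on the bench to the robot's right
- glue: white glue bottle, 54 mm across, 150 mm tall, standing to the right; origin under its centre
- sander: cork sanding block 110 x 60 x 35 mm, to the left
- offcut: strip of wood 140 x 45 x 20 mm, to the right
- tape: roll of paper tape, 90 mm across, 24 mm high, at the back left

How it is judged:
By the outcome, as a careful person would: the job done as asked, in the order asked, and still so for the second after the job is handed in, while the arm keeps its last pose, push and grip.
It also fails if it takes over 51 s, if anything falls off the work surface, if the arm or the gripper's body presses on something with over 40 N, if the wrist force passes 120 N, or if a joint passes its speed limit or range.

## Working session

There is one attempt and no reset: what is moved stays moved. The work goes in short steps, Python scripts to look and compute and a tool call to move; the robot and the scene stay as the last step left them, time stands still between calls to the robot, and variables do not carry over. Pictures are saved under pics/ and viewed, at most 10 in all, crops included, and the job is handed in when it is done.

Besides the shell and the picture viewer there is one more tool, called after "Request:" by a JSON object that holds its "op" and its "data". arm_command: Moves the arm, as the interface text tells. Its arguments: {"type":"object","properties":{"deltas":{"type":"array"}},"required":["deltas"]}

```bash
mkdir -p pics; cat > h.py <<'E'
import numpy as np, cv2
from cell import read_state, get_image, camera_params, finish_job
def grab(n,tag):
    P=camera_params(n); im,d=get_image(n)
    cv2.imwrite(f'pics/{tag}.png',im[:,:,::-1]); np.savez(f'{tag}.npz',im=im,d=d,K=P['camera_matrix'],E=P['extrinsics'])
    return im,d,np.array(P['camera_matrix']),np.array(P['extrinsics'])
def cloud(d,K,E):
    v,u=np.indices(d.shape); p=np.stack([(u-K[0,2])/K[0,0]*d,(v-K[1,2])/K[1,1]*d,d],-1)
    return p@E[:3,:3].T+E[:3,3]
def world(tag):
    z=np.load(tag+'.npz'); return z['im'],z['d'],cloud(z['d'],z['K'],z['E'])
E
python3 - <<'E'
from h import *
a=[grab(n,n+'0') for n in('side','top')]
cv2.imwrite('pics/both.png',cv2.resize(np.vstack([x[0][:,:,::-1] for x in a]),(480,600)))
for x in a: print(x[2].round(1).tolist(),x[3].round(2).tolist())
print(read_state())
E
```

```text
[[429.7, 0.0, 326.2], [0.0, 429.7, 201.2], [0.0, 0.0, 1.0]] [[-0.85, -0.33, 0.41, 6.04], [-0.53, 0.53, -0.66, 729.57], [-0.0, -0.78, -0.63, 792.92], [0.0, 0.0, 0.0, 1.0]]
[[368.3, 0.0, 323.4], [0.0, 368.3, 191.5], [0.0, 0.0, 1.0]] [[-0.02, -0.99, 0.11, 408.1], [-1.0, 0.02, 0.01, -7.81], [-0.01, -0.11, -0.99, 990.14], [0.0, 0.0, 0.0, 1.0]]
{'clock': 0.1, 'qpos': array([ 1.24414544,  0.62926824,  0.03844413,  1.51827285, -0.02701342,
        0.99631953, -0.02000622]), 'qd': array([-6.67318994e-04, -1.13818782e-03, -9.57937950e-04, -3.26709328e-03,
       -2.30372916e-04,  8.93106595e-05,  1.14509007e-03]), 'tau': array([ 4.11750778e-03, -5.64527893e+01,  1.22989029e+00, -1.93973011e+01,
        1.10822154e-02,  5.44593029e-03, -1.88853306e-05]), 'eef_pos': array([ 167.52270848, -627.44993525,  230.47002815]), 'tool_rot': array([-3.13984247e+00,  7.19254564e-06,  2.60837768e-01]), 'force': array([ 0.26877461, -0.01434344,  0.72987119]), 'torque': array([-0.04961722,  0.02791658, -0.04896758]), 'gripper_force': 0.0, 'width': 85.55495726591892}
```

View pics/top0.png

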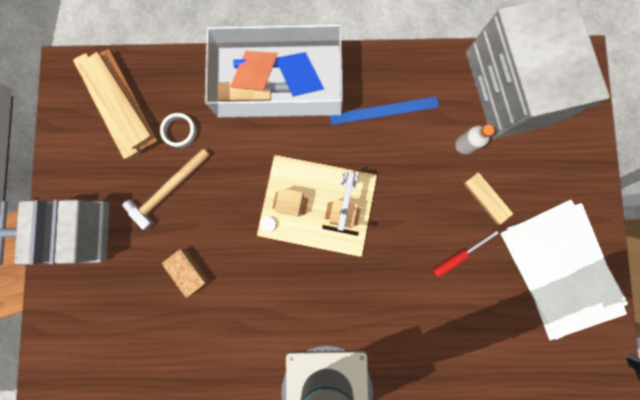

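View pics/side0.png

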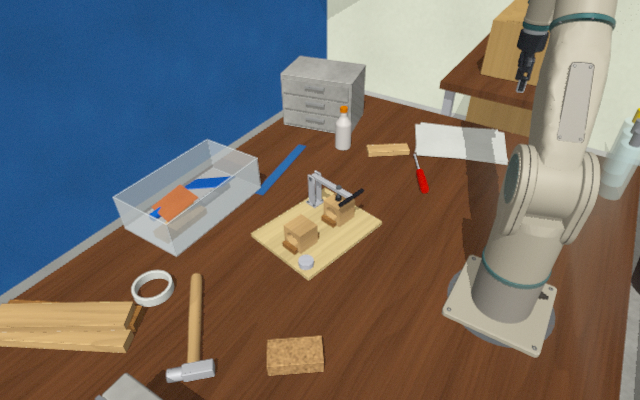

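```bash
python3 - <<'E'
from h import *
im,d,W=world('side0')
cv2.imwrite('pics/c1.png',cv2.resize(im[160:280,245:385,::-1],None,fx=5,fy=5,interpolation=cv2.INTER_CUBIC))
for t in('side0','top0'):
    im,d,W=world(t)
    x,y,z=np.moveaxis(W,-1,0)
    ok=(d>0)&(abs(z-12)<7)&(x>300)&(x<700)&(abs(y)<250)
    hsv=cv2.cvtColor(im,cv2.COLOR_RGB2HSV); ok&=hsv[...,2]>140
    n,l,s,c=cv2.connectedComponentsWithStats(ok.astype(np.uint8)); i=1+s[1:,4].argmax()
    m=l==i
    P=W[m]; print(t,s[i],'z',np.median(P[:,2]))
    # rays onto plane z=12 for hull
    zf=np.load(t+'.npz');K,E=zf['K'],zf['E']
    v,u=np.nonzero(m); r=np.stack([(u-K[0,2])/K[0,0],(v-K[1,2])/K[1,1],np.ones(len(u))],-1)@E[:3,:3].T
    Q=E[:3,3]+r*((12-E[2,3])/r[:,2])[:,None]
    R=cv2.minAreaRect(Q[:,:2].astype(np.float32)); print(R)
    b=(d>0)&(z>60)&(z<85)&(abs(x-R[0][0])<150)&(abs(y-R[0][1])<150)
    B=W[b&(hsv[...,1]>60)];print('tops',len(B))
    n,l,s,c=cv2.connectedComponentsWithStats((b&(hsv[...,1]>60)).astype(np.uint8))
    for k in range(1,n):
        if s[k,4]>20: print(s[k],np.median(W[l==k],0).round(1),W[l==k].min(0).round(),W[l==k].max(0).round())
    k=(d>0)&(z>90)&(z<125)&(hsv[...,2]<60)&(abs(x-R[0][0])<180)&(abs(y-R[0][1])<180)
    if k.sum()>5: print('bar',k.sum(),W[k].mean(0),cv2.minAreaRect(W[k][:,:2].astype(np.float32)))
E
```

```text
side0 [ 251  198  131   81 3933] z 12.487739245936382
((479.39703369140625, 22.061630249023438), (285.89141845703125, 225.61083984375), 77.59100341796875)
tops 794
[324 193  31  21 286] [451.8 -30.9  71.8] [417. -73.  60.] [489. -10.  84.]
[284 214  34  26 508] [480.8  94.8  72.1] [449.  54.  60.] [520. 126.  76.]
bar 95 [411.07052489 -34.26530429 109.02473484] ((411.6184997558594, -35.45756530761719), (87.68448638916016, 10.671552658081055), 76.06815338134766)
top0 [ 257  155  120  101 6477] z 12.856258329177535
((481.20458984375, 18.969757080078125), (283.5594177246094, 222.3305206298828), 77.17535400390625)
tops 999
[274 188  29  28 585] [484.6  88.4  72.7] [452.  53.  62.] [520. 124.  78.]
[329 200  13  25 214] [457.5 -28.8  72.9] [428. -44.  67.] [488. -13.  84.]
[345 203  12  25 200] [449.5 -67.5  72.9] [420. -81.  67.] [479. -53.  78.]
bar 40 [412.74029112 -38.41979491 110.92578323] ((412.5645751953125, -38.3756217956543), (77.58849334716797, 3.7240540981292725), 77.83576202392578)
```

View pics/c1.png

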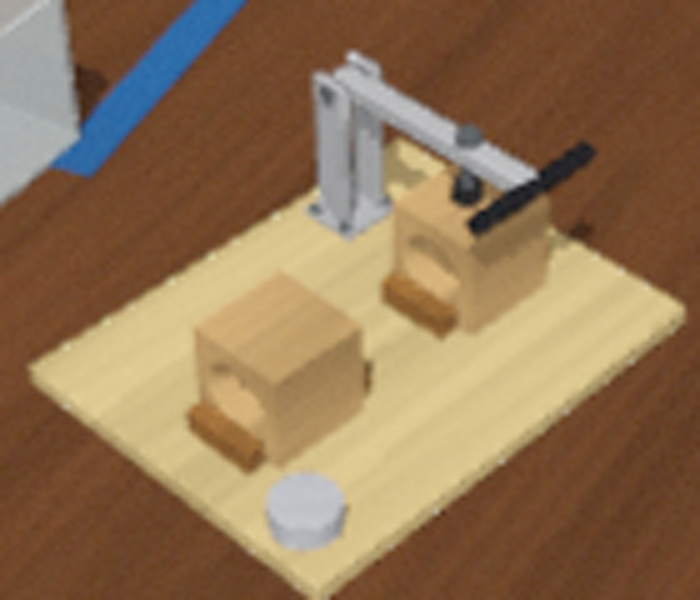

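```bash
python3 - <<'E'
from h import *
im,d,W=world('side0')
yaw=np.deg2rad(-12.6)
ex=np.array([np.cos(yaw),np.sin(yaw)]);ey=np.array([-np.sin(yaw),np.cos(yaw)])
o=np.array([480,20.5])
J=W[...,:2]-o
jx,jy,z=J@ex,J@ey,W[...,2]
np.set_printoptions(linewidth=220)
for n,y0 in(('clamp',-70),('spare',70)):
    m=(abs(jx)<38)&(abs(jy-y0)<45)&(z>29)&(z<68)
    v,u=np.nonzero(m&(jy>y0))
    a,b,c,e=v.min(),v.max(),u.min(),u.max()
    print(n,a,c)
    g=np.where(m,jy-y0,0)[a:b+1,c:e+1].round().astype(int); print(g)
    print(im[a:b+1,c:e+1,0])
E
```

```text
clamp 203 322
[[ 0  0 28 27 28  0  0  0  0  0  0  0  0  0  0  0  0  0  0  0  0  0  0]
 [ 0  0 30 29 29 28  0  0  0  0  0  0  0  0  0  0  0  0  0  0  0  0  0]
 [ 0  0 28 29 29 30 27 29  0  0  0  0  0  0  0  0  0  0  0  0  0  0  0]
 [ 0  0 29 28 29 30 28 27  0  0  0  0  0  0  0  0  0  0  0  0  0  0  0]
 [ 0  0 28 28 29 30 25 15 26 27  0  0  0  0  0  0  0  0  0  0  0  0  0]
 [ 0  0 28 28 30 26 20 18 12 10 31 30  0  0  0  0  0  0  0  0  0  0  0]
 [ 0  0 30 28 28 24 22 17 10 10  8 32 28 28 24  0  0  0  0  0  0  0  0]
 [ 0  0  0 31 28 25 22 21 15 12  9  6 28 30 30  0  0  0  0  0  0  0  0]
 [ 0  0 31 29 29 23 23 18 16 14  9  7  8 31 28 27 30  0  0  0  0  0  8]
 [ 0  0 29 28 28 25 23 20 17 15  0  0  0  0 29 29 29  0  0  0  0  0  0]
 [ 0  0  0  0 30 27 24 20 18  0 14  0  0  0 29 27 28  0  0  0  0  0  0]
 [ 0  0  0  0 31 27 25  0  0  0  0  0  0  0  0 32 27 27  0  0  0  0  0]
 [ 0  0 35 33  0 29  0  0  0  0  0  0  0  0  0 29 27  0  0  0  0  0  0]
 [42  0 39  0  0 33  0  0  0  0  0  0  0  0  0 29 31  0  0  0  0  0  0]
 [ 0  0 41  0  0 36  0  0  0  0  0  0  0  0  0 28 29  0  0  0  0  0  0]
 [ 0  
[... 6082 characters left out ...]
 164 166 165 166 188 208 210 204 195 189 181 178 174 170 170 172 170 171 175 175]
 [141 139 140 151 166 162 162 159 157 158 178 195 193 186 183 183 179 173 171 171 170 172 175 175 177]
 [171 150 137 137 139 159 156 153 152 154 155 165 186 181 183 187 181 177 172 171 176 177 178 177 176]
 [208 186 145 137 139 142 146 150 153 153 155 161 171 173 179 186 184 179 175 176 178 177 177 175 176]
 [214 211 185 150 137 135 132 139 152 151 152 153 158 154 157 187 186 181 177 178 178 179 174 176 183]
 [217 216 212 191 165 144 132 130 128 146 151 154 158 155 152 183 188 184 181 179 175 175 179 190 202]
 [217 212 207 205 199 178 142 131 130 136 144 152 146 121 147 179 185 185 178 176 175 176 191 207 215]]
```

Request:
{"op": "arm_command", "data": {"deltas": [{"dx":0.06,"dy":0.03,"dz":0,"yaw":8,"jaw":0.5},{"dx":0.1,"dy":0.06,"dz":0,"yaw":16,"jaw":0.5},{"dx":0.14,"dy":0.09,"dz":0,"yaw":24,"jaw":0.5},{"dx":0.18,"dy":0.12,"dz":0,"yaw":32,"jaw":0.5},{"dx":0.21,"dy":0.155,"dz":0,"yaw":40,"jaw":0.5},{"dx":0.235,"dy":0.195,"dz":0,"yaw":48,"jaw":0.5},{"dx":0.25,"dy":0.24,"dz":0,"yaw":56,"jaw":0.5},{"dx":0.25,"dy":0.285,"dz":0,"yaw":62.5,"jaw":0.5},{"dx":0.25,"dy":0.33,"dz":0,"yaw":62.5,"jaw":0.5},{"dx":0.25,"dy":0.375,"dz":0,"yaw":62.5,"jaw":0.5},{"dx":0.25,"dy":0.42,"dz":0,"yaw":62.5,"jaw":0.5},{"dx":0.25,"dy":0.465,"dz":0,"yaw":62.5,"jaw":0.5},{"dx":0.25,"dy":0.51,"dz":0,"yaw":62.5,"jaw":0.5},{"dx":0.25,"dy":0.555,"dz":0,"yaw":62.5,"jaw":0.5},{"dx":0.25,"dy":0.6,"dz":0,"yaw":62.5,"jaw":0.5},{"dx":0.25,"dy":0.617,"dz":-0.02,"yaw":62.5,"jaw":0.5},{"dx":0.25,"dy":0.617,"dz":-0.06,"yaw":62.5,"jaw":0.5},{"dx":0.25,"dy":0.617,"dz":-0.09,"yaw":62.5,"jaw":0.5},{"dx":0.25,"dy":0.617,"dz":-0.09,"yaw":62.5,"jaw":0.5}]}}

```text
clock: 2.0
eef_pos: [414.8, -10.9, 138.6]
tool_rot: [-3.134, 0.002, 1.353]
force: [-0.8, -1.6, 0.4]
width: 42.5
gripper_force: 0.0
```

```bash
python3 - <<'E'
from h import *
grab('wrist','w1'); s=read_state(); print(s['eef_pos'],s['tool_rot'])
E
```

```text
[416.15711107 -10.91681759 140.26906266] [-3.13719840e+00  1.02441530e-03  1.35229849e+00]
```

View pics/w1.png

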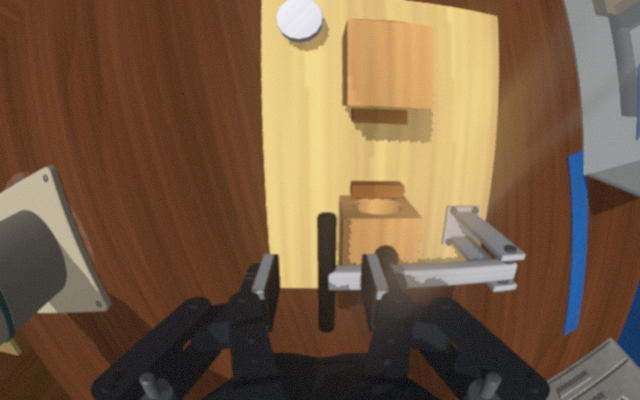

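```bash
cat >> h.py <<'E'
def ray(tag,uv,zp):
    z=np.load(tag+'.npz');K,E=z['K'],z['E']; u,v=uv
    a=(u-K[0,2])/K[0,0]; b=(v-K[1,2])/K[1,1]; r=np.hypot(a,b)
    w=E[:3,:3]@np.array([a/r*np.sin(r),b/r*np.sin(r),np.cos(r)])
    return E[:3,3]+w*(zp-E[2,3])/w[2]
E
python3 - <<'E'
from h import *
for n,uv,z in(('bar+y',(327,214),110),('bar-y',(326,331),110),('barL',(319,270),110),('barR',(335,240),110),('arm',(340,278),110),('hinge',(512,270),110),
 ('blk top corner +y-x',(342,209),72),('+y+x',(419,209),72),('spare -y-x',(347,106),72),('spare -y+x',(432,107),72),('sp +y+x',(432,26),72),('platefar',(497,100),12),('platefar2',(491,200),12),('plate near',(264,200),12)):
    print(n,ray('w1',uv,z).round(1))
E
```

```text
bar+y [422.4   7.4 110. ]
bar-y [403.1 -80.5 110. ]
barL [409.6 -28.7 110. ]
barR [423.7 -10.2 110. ]
arm [421.5 -37.5 110. ]
hinge [547.4 -66.1 110. ]
blk top corner +y-x [431.4  -4.8  72. ]
+y+x [487.5 -17.2  72. ]
spare -y-x [449.3  65.5  72. ]
spare -y+x [507.9  54.7  72. ]
sp +y+x [520.2 111.8  72. ]
platefar [598.9  48.9  12. ]
platefar2 [582.1 -49.5  12. ]
plate near [362.5  -1.8  12. ]
```

Request:
{"op": "arm_command", "data": {"deltas": [{"dx":0.001,"dz":-0.03,"jaw":0.5},{"dx":0.001,"dz":-0.055,"jaw":0.5},{"dx":0.001,"dz":-0.055,"jaw":0.5},{"dx":0.001,"dz":-0.055,"jaw":0},{"dx":0.001,"dz":-0.055,"jaw":0},{"dx":0.001,"dz":-0.055,"jaw":0},{"dx":0.001,"dz":-0.055,"jaw":0},{"dx":0.001,"dz":-0.055,"jaw":0}]}}

```text
invalid input at $.deltas[0]: expected keys dx, dy, dz, yaw, jaw
```

Request:
{"op": "arm_command", "data": {"deltas": [{"dx":0.001,"dy":0,"dz":-0.03,"yaw":0,"jaw":0.5},{"dx":0.001,"dy":0,"dz":-0.055,"yaw":0,"jaw":0.5},{"dx":0.001,"dy":0,"dz":-0.055,"yaw":0,"jaw":0.5},{"dx":0.001,"dy":0,"dz":-0.055,"yaw":0,"jaw":0},{"dx":0.001,"dy":0,"dz":-0.055,"yaw":0,"jaw":0},{"dx":0.001,"dy":0,"dz":-0.055,"yaw":0,"jaw":0},{"dx":0.001,"dy":0,"dz":-0.055,"yaw":0,"jaw":0},{"dx":0.001,"dy":0,"dz":-0.055,"yaw":0,"jaw":0}]}}

```text
clock: 2.85
eef_pos: [418.8, -10.9, 88.0]
tool_rot: [3.14, -0.0, 1.352]
force: [-2.7, 0.8, 6.6]
width: 9.8
gripper_force: 58.5
```

```bash
python3 - <<'E'
import numpy as np
for k in range(1,21):
    t=1.95*k/20; s=.135*(1-np.cos(t)); print(k,round(s*.976,4),round(-s*.218,4),round(.135*np.sin(t),4))
E
```

```text
1 0.0006 -0.0001 0.0131
2 0.0025 -0.0006 0.0262
3 0.0056 -0.0013 0.0389
4 0.0099 -0.0022 0.0513
5 0.0153 -0.0034 0.0632
6 0.0219 -0.0049 0.0745
7 0.0295 -0.0066 0.0851
8 0.0381 -0.0085 0.0949
9 0.0476 -0.0106 0.1038
10 0.0578 -0.0129 0.1117
11 0.0688 -0.0154 0.1186
12 0.0804 -0.0179 0.1243
13 0.0924 -0.0206 0.1288
14 0.1048 -0.0234 0.1322
15 0.1175 -0.0262 0.1342
16 0.1303 -0.0291 0.135
17 0.1432 -0.032 0.1345
18 0.1559 -0.0348 0.1327
19 0.1684 -0.0376 0.1297
20 0.1805 -0.0403 0.1254
```

Request:
{"op": "arm_command", "data": {"deltas": [{"dx":0.0006,"dy":-0.0001,"dz":0.0131,"yaw":0,"jaw":0},{"dx":0.0025,"dy":-0.0006,"dz":0.0262,"yaw":0,"jaw":0},{"dx":0.0056,"dy":-0.0013,"dz":0.0389,"yaw":0,"jaw":0},{"dx":0.0099,"dy":-0.0022,"dz":0.0513,"yaw":0,"jaw":0},{"dx":0.0153,"dy":-0.0034,"dz":0.0632,"yaw":0,"jaw":0},{"dx":0.0219,"dy":-0.0049,"dz":0.0745,"yaw":0,"jaw":0},{"dx":0.0295,"dy":-0.0066,"dz":0.0851,"yaw":0,"jaw":0},{"dx":0.0381,"dy":-0.0085,"dz":0.0949,"yaw":0,"jaw":0},{"dx":0.0476,"dy":-0.0106,"dz":0.1038,"yaw":0,"jaw":0},{"dx":0.0578,"dy":-0.0129,"dz":0.1117,"yaw":0,"jaw":0},{"dx":0.0688,"dy":-0.0154,"dz":0.1186,"yaw":0,"jaw":0},{"dx":0.0804,"dy":-0.0179,"dz":0.1243,"yaw":0,"jaw":0},{"dx":0.0924,"dy":-0.0206,"dz":0.1288,"yaw":0,"jaw":0},{"dx":0.1048,"dy":-0.0234,"dz":0.1322,"yaw":0,"jaw":0},{"dx":0.1175,"dy":-0.0262,"dz":0.1342,"yaw":0,"jaw":0},{"dx":0.1303,"dy":-0.0291,"dz":0.135,"yaw":0,"jaw":0},{"dx":0.1432,"dy":-0.032,"dz":0.1345,"yaw":0,"jaw":0},{"dx":0.1559,"dy":-0.0348,"dz":0.1327,"yaw":0,"jaw":0},{"dx":0.1684,"dy":-0.0376,"dz":0.1297,"yaw":0,"jaw":0},{"dx":0.179,"dy":-0.04,"dz":0.126,"yaw":0,"jaw":0}]}}

```text
clock: 4.85
eef_pos: [598.3, -49.9, 214.8]
tool_rot: [3.14, -0.002, 1.352]
force: [-1.0, 2.8, 6.1]
width: 9.7
gripper_force: 65.0
```

Request:
{"op": "arm_command", "data": {"deltas": [{"dx":0,"dy":0,"dz":0,"yaw":0,"jaw":0.5},{"dx":0,"dy":0,"dz":0,"yaw":0,"jaw":0.5},{"dx":0,"dy":0,"dz":0,"yaw":0,"jaw":0.5},{"dx":0,"dy":0,"dz":0.03,"yaw":0,"jaw":0.5},{"dx":0,"dy":0,"dz":0.065,"yaw":0,"jaw":0.5},{"dx":-0.04,"dy":0.002,"dz":0.065,"yaw":0,"jaw":1},{"dx":-0.085,"dy":0.004,"dz":0.065,"yaw":0,"jaw":1},{"dx":-0.13,"dy":0.004,"dz":0.04,"yaw":0,"jaw":1},{"dx":-0.143,"dy":0.004,"dz":0,"yaw":0,"jaw":1},{"dx":-0.143,"dy":0.004,"dz":-0.04,"yaw":0,"jaw":1},{"dx":-0.143,"dy":0.004,"dz":-0.08,"yaw":0,"jaw":1},{"dx":-0.143,"dy":0.004,"dz":-0.115,"yaw":0,"jaw":1},{"dx":-0.143,"dy":0.004,"dz":-0.115,"yaw":0,"jaw":1}]}}

```text
clock: 6.15
eef_pos: [451.4, -47.0, 94.5]
tool_rot: [-3.134, 0.002, 1.352]
force: [-0.8, 1.3, 0.9]
width: 85.4
gripper_force: 0.0
```

```bash
python3 - <<'E'
from h import *
grab('side','s2');a=grab('wrist','w2')
s=read_state(); print(s['eef_pos'],s['force'])
cv2.imwrite('pics/c2.png',np.vstack([cv2.resize(cv2.imread('pics/s2.png')[120:280,245:401],(390,400)),cv2.resize(cv2.imread('pics/w2.png'),(320,200))[:, :320] if 0 else np.zeros((1,390,3),np.uint8)]))
cv2.imwrite('pics/c2.png',np.hstack([cv2.resize(cv2.imread('pics/s2.png')[120:280,245:401],(300,308)),cv2.resize(cv2.imread('pics/w2.png'),(493,308))]))
E
```

```text
[454.49929083 -46.90496817  97.81443162] [-0.68054518 -0.15238931  0.14314133]
```

View pics/c2.png

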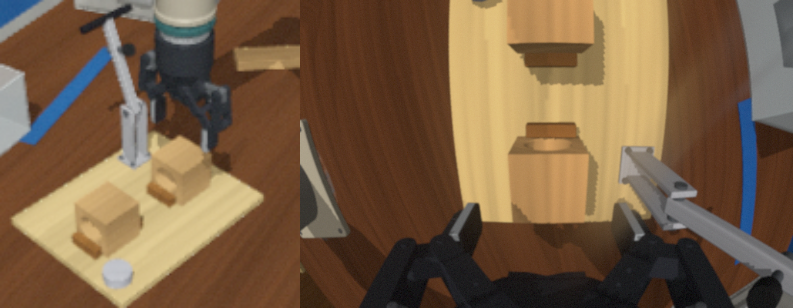

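Request:
{"op": "arm_command", "data": {"deltas": [{"dx":0,"dy":0,"dz":-0.035,"yaw":0,"jaw":1},{"dx":0,"dy":0,"dz":-0.061,"yaw":0,"jaw":1},{"dx":0,"dy":0,"dz":-0.061,"yaw":0,"jaw":1},{"dx":0,"dy":0,"dz":-0.061,"yaw":0,"jaw":0},{"dx":0,"dy":0,"dz":-0.061,"yaw":0,"jaw":0},{"dx":0,"dy":0,"dz":-0.061,"yaw":0,"jaw":0},{"dx":0,"dy":0,"dz":-0.061,"yaw":0,"jaw":0}]}}

```text
clock: 6.95
eef_pos: [456.0, -47.1, 38.5]
tool_rot: [3.138, -0.001, 1.351]
force: [-0.7, 1.3, 6.7]
width: 59.2
gripper_force: 64.2
```

Request:
{"op": "arm_command", "data": {"deltas": [{"dx":0,"dy":0,"dz":0.035,"yaw":0,"jaw":0},{"dx":0,"dy":0,"dz":0.075,"yaw":0,"jaw":0},{"dx":0,"dy":0,"dz":0.112,"yaw":0,"jaw":0},{"dx":0.008,"dy":0.038,"dz":0.112,"yaw":-8,"jaw":0},{"dx":0.017,"dy":0.076,"dz":0.112,"yaw":-16,"jaw":0},{"dx":0.025,"dy":0.112,"dz":0.112,"yaw":-24,"jaw":0},{"dx":0.045,"dy":0.107,"dz":0.112,"yaw":-32,"jaw":0},{"dx":0.065,"dy":0.103,"dz":0.112,"yaw":-40,"jaw":0},{"dx":0.085,"dy":0.098,"dz":0.112,"yaw":-48,"jaw":0},{"dx":0.105,"dy":0.094,"dz":0.112,"yaw":-56,"jaw":0},{"dx":0.125,"dy":0.09,"dz":0.112,"yaw":-64,"jaw":0},{"dx":0.145,"dy":0.085,"dz":0.112,"yaw":-72,"jaw":0},{"dx":0.165,"dy":0.081,"dz":0.112,"yaw":-80,"jaw":0},{"dx":0.177,"dy":0.0785,"dz":0.112,"yaw":-88,"jaw":0},{"dx":0.177,"dy":0.0785,"dz":0.112,"yaw":-90,"jaw":0},{"dx":0.177,"dy":0.0785,"dz":0.112,"yaw":-90,"jaw":0}]}}

```text
clock: 8.55
eef_pos: [631.0, 31.9, 149.2]
tool_rot: [-3.141, 0.0, -0.217]
force: [0.0, 0.3, -0.6]
width: 59.0
gripper_force: 65.5
```

```bash
python3 - <<'E'
from h import *
grab('side','s3');grab('wrist','w3')
s=read_state(); print(s['eef_pos'],s['force'],s['tool_rot'],s['qpos'].round(2))
cv2.imwrite('pics/c3.png',np.hstack([cv2.resize(cv2.imread('pics/s3.png')[90:250,225:381],(300,308)),cv2.resize(cv2.imread('pics/w3.png'),(493,308))]))
E
```

```text
[630.5720659   31.97034498 148.89395161] [ 0.20902306 -0.51077602 -0.79285665] [-3.14080064e+00  8.18073259e-04 -2.16590413e-01] [-0.18  0.7   0.15  1.65 -0.14  0.8  -1.76]
```

View pics/c3.png

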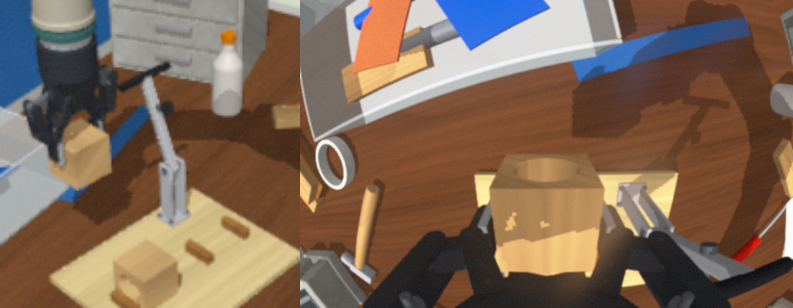

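```bash
python3 - <<'E'
from h import *
im,d,W=world('top0')
x,y,z=np.moveaxis(W,-1,0)
m=(d>0)&(x>560)&(x<1000)&(abs(y)<200)&(z>25)
for a in range(-200,200,40):
    k=m&(y>a)&(y<a+40)&(x>610)
    if k.sum()>3: print(a,k.sum(),x[k].min().round(),z[k&(x<x[k].min()+40)].max().round())
P=camera_params('wrist')['extrinsics']; print(np.array(P)[:3,3])
print(ray('w3',(195,130),80),ray('w3',(195,130),5))
E
```

```text
-80 295 729.0 113.0
-40 488 729.0 113.0
0 817 729.0 113.0
40 1114 729.0 114.0
80 919 729.0 113.0
120 1099 728.0 113.0
160 1196 728.0 114.0
[709.45615545  14.81918132 291.80814591]
[716.38705631 104.83327971  80.        ] [718.82990781 136.68122099   5.        ]
```

Request:
{"op": "arm_command", "data": {"deltas": [{"dx":0.005,"dy":-0.001,"dz":-0.04,"yaw":0,"jaw":0},{"dx":0.005,"dy":-0.001,"dz":-0.08,"yaw":0,"jaw":0},{"dx":0.005,"dy":-0.001,"dz":-0.11,"yaw":0,"jaw":0},{"dx":0.005,"dy":-0.001,"dz":-0.121,"yaw":0,"jaw":0},{"dx":0.005,"dy":-0.001,"dz":-0.121,"yaw":0,"jaw":0},{"dx":0.0,"dy":0,"dz":-0.121,"yaw":0,"jaw":0},{"dx":-0.003,"dy":0.0006,"dz":-0.121,"yaw":0,"jaw":0}]}}

```text
clock: 9.35
eef_pos: [628.5, 32.4, 28.2]
tool_rot: [-3.141, -0.001, -0.218]
force: [3.8, -1.4, -0.2]
width: 59.1
gripper_force: 66.4
```

Request:
{"op": "arm_command", "data": {"deltas": [{"dx":-0.002,"dy":0.0004,"dz":0,"yaw":0,"jaw":0},{"dx":-0.002,"dy":0.0004,"dz":0,"yaw":0,"jaw":0}]}}

```text
clock: 9.55
eef_pos: [628.4, 32.3, 28.3]
tool_rot: [-3.141, -0.004, -0.219]
force: [4.1, -0.9, -0.3]
width: 59.0
gripper_force: 66.0
```

Request:
{"op": "arm_command", "data": {"deltas": [{"dx":-0.006,"dy":0.0013,"dz":0.0025,"yaw":0,"jaw":0},{"dx":-0.009,"dy":0.002,"dz":0.0045,"yaw":0,"jaw":0},{"dx":-0.013,"dy":0.0029,"dz":0.0065,"yaw":0,"jaw":0},{"dx":-0.016,"dy":0.0035,"dz":0.008,"yaw":0,"jaw":0},{"dx":-0.02,"dy":0.0044,"dz":0.0093,"yaw":0,"jaw":0},{"dx":-0.023,"dy":0.005,"dz":0.0103,"yaw":0,"jaw":0}]}}

```text
clock: 10.15
eef_pos: [611.1, 36.2, 39.7]
tool_rot: [-3.14, -0.016, -0.22]
force: [11.2, -2.1, -3.3]
width: 59.4
gripper_force: 66.0
```

```bash
python3 - <<'E'
from h import *
grab('side','s4');grab('wrist','w4')
s=read_state(); print(s['eef_pos'],s['force'],s['torque'],s['tool_rot'])
cv2.imwrite('pics/c4.png',np.hstack([cv2.resize(cv2.imread('pics/s4.png')[110:250,235:375],(308,308)),cv2.resize(cv2.imread('pics/w4.png'),(490,308))]))
E
```

```text
[610.77608488  36.28962647  39.81889524] [11.07331389 -2.05874846 -1.71714528] [-0.61491001 -2.69077732  0.13020141] [-3.13962176 -0.01488704 -0.21967868]
```

View pics/c4.png

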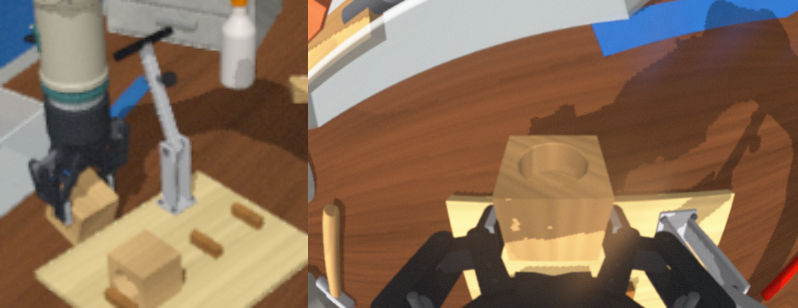

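Request:
{"op": "arm_command", "data": {"deltas": [{"dx":-0.004,"dy":0.001,"dz":0.0005,"yaw":0,"jaw":0},{"dx":-0.009,"dy":0.002,"dz":0.0005,"yaw":0,"jaw":0},{"dx":-0.013,"dy":0.003,"dz":0.0003,"yaw":0,"jaw":0},{"dx":-0.017,"dy":0.0037,"dz":0,"yaw":0,"jaw":0},{"dx":-0.021,"dy":0.0045,"dz":-0.001,"yaw":0,"jaw":0},{"dx":-0.025,"dy":0.0055,"dz":-0.002,"yaw":0,"jaw":0},{"dx":-0.029,"dy":0.0063,"dz":-0.0037,"yaw":0,"jaw":0},{"dx":-0.032,"dy":0.007,"dz":-0.0055,"yaw":0,"jaw":0},{"dx":-0.036,"dy":0.0078,"dz":-0.0075,"yaw":0,"jaw":0},{"dx":-0.038,"dy":0.0083,"dz":-0.01,"yaw":0,"jaw":0},{"dx":-0.041,"dy":0.009,"dz":-0.013,"yaw":0,"jaw":0},{"dx":-0.043,"dy":0.0094,"dz":-0.016,"yaw":0,"jaw":0},{"dx":-0.044,"dy":0.0096,"dz":-0.018,"yaw":0,"jaw":0},{"dx":-0.044,"dy":0.0096,"dz":-0.018,"yaw":0,"jaw":0}]}}

```text
clock: 11.65
eef_pos: [572.0, 46.1, 27.7]
tool_rot: [-3.136, -0.025, -0.221]
force: [3.4, -1.0, 43.7]
width: 59.4
gripper_force: 75.7
```

```bash
python3 - <<'E'
from h import *
grab('side','s5');grab('wrist','w5')
s=read_state(); print(s['eef_pos'],s['force'],s['torque'],s['tool_rot'])
cv2.imwrite('pics/c5.png',np.hstack([cv2.resize(cv2.imread('pics/s5.png')[110:250,235:375],(308,308)),cv2.resize(cv2.imread('pics/w5.png'),(490,308))]))
E
```

```text
[572.00680963  46.11596095  27.6722661 ] [ 3.57008499 -2.46497232 42.30580889] [-1.04014443 -2.29641052  0.01985438] [-3.13565103 -0.02532892 -0.2205391 ]
```

View pics/c5.png

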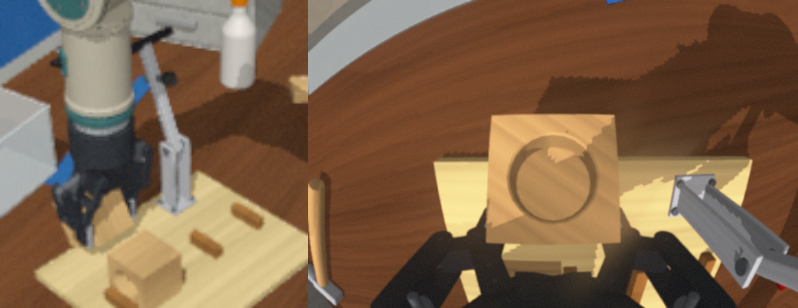

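Request:
{"op": "arm_command", "data": {"deltas": [{"dx":0,"dy":0,"dz":0.003,"yaw":0,"jaw":0},{"dx":0,"dy":0,"dz":0.005,"yaw":0,"jaw":0},{"dx":0,"dy":0,"dz":0.005,"yaw":0,"jaw":0.9},{"dx":0,"dy":0,"dz":0.005,"yaw":0,"jaw":1},{"dx":0,"dy":0,"dz":0.005,"yaw":0,"jaw":1},{"dx":0,"dy":0,"dz":0.005,"yaw":0,"jaw":1},{"dx":0,"dy":0,"dz":0.005,"yaw":0,"jaw":1}]}}

```text
clock: 12.45
eef_pos: [558.8, 47.2, 24.1]
tool_rot: [3.141, 0.002, -0.219]
force: [1.3, 0.7, 0.1]
width: 85.3
gripper_force: 0.0
```

```bash
python3 - <<'E'
from h import *
grab('side','s6');grab('wrist','w6')
s=read_state(); print(s['eef_pos'],s['force'],s['tool_rot'])
cv2.imwrite('pics/c6.png',np.hstack([cv2.resize(cv2.imread('pics/s6.png')[110:250,235:375],(308,308)),cv2.resize(cv2.imread('pics/w6.png'),(490,308))]))
E
```

```text
[559.17725937  47.12856392  24.26013702] [ 0.90477413  0.30292539 -0.38016512] [ 3.14131258e+00  9.41732548e-04 -2.19057787e-01]
```

View pics/c6.png

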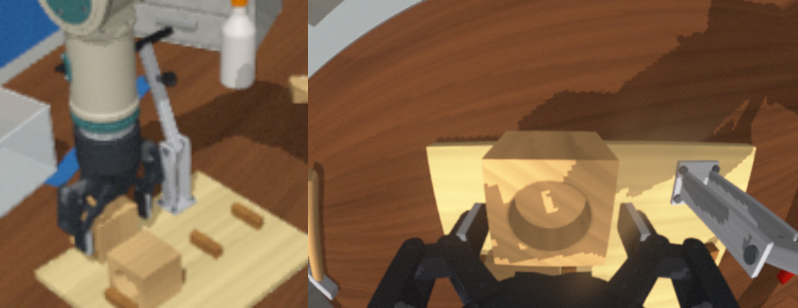

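```bash
python3 - <<'E'
from h import *
f=lambda u,v:((u-308)/.7656,v/.77)
for p in((483,160),(617,158),(487,262),(612,267)):
    w=ray('w6',f(*p),72)[:2]; r=w-[470.5,21.7]; print(w.round(1),(r@[.976,-.218]).round(1),(r@[.218,.976]).round(1))
E
```

```text
[613.2  66.5] 129.5 74.9
[601.4   9.5] 130.4 16.6
[556.9  85.1] 70.5 80.7
[538.2  18.3] 66.8 11.5
```

Request:
{"op": "arm_command", "data": {"deltas": [{"dx":0.01,"dy":-0.002,"dz":0,"yaw":0,"jaw":1},{"dx":0.0185,"dy":-0.004,"dz":-0.001,"yaw":0,"jaw":1},{"dx":0.0185,"dy":-0.004,"dz":-0.001,"yaw":0,"jaw":1},{"dx":0.0185,"dy":-0.004,"dz":-0.001,"yaw":0,"jaw":0},{"dx":0.0185,"dy":-0.004,"dz":-0.001,"yaw":0,"jaw":0},{"dx":0.0185,"dy":-0.004,"dz":-0.001,"yaw":0,"jaw":0},{"dx":0.0185,"dy":-0.004,"dz":-0.001,"yaw":0,"jaw":0},{"dx":0.0185,"dy":-0.004,"dz":-0.001,"yaw":0,"jaw":0},{"dx":0.0185,"dy":-0.004,"dz":0.02,"yaw":0,"jaw":0},{"dx":0.0185,"dy":-0.004,"dz":0.05,"yaw":0,"jaw":0},{"dx":0.0185,"dy":-0.004,"dz":0.08,"yaw":0,"jaw":0},{"dx":0.0185,"dy":-0.004,"dz":0.11,"yaw":0,"jaw":0},{"dx":0.0185,"dy":-0.004,"dz":0.14,"yaw":0,"jaw":0},{"dx":0.0185,"dy":-0.004,"dz":0.17,"yaw":0,"jaw":0},{"dx":0.0185,"dy":-0.004,"dz":0.2,"yaw":0,"jaw":0},{"dx":0.0185,"dy":-0.004,"dz":0.21,"yaw":0,"jaw":0},{"dx":0.0185,"dy":-0.004,"dz":0.21,"yaw":0,"jaw":0},{"dx":0.0185,"dy":-0.004,"dz":0.21,"yaw":0,"jaw":0},{"dx":0.0185,"dy":-0.004,"dz":0.21,"yaw":0,"jaw":0},{"dx":0.0185,"dy":-0.004,"dz":0.21,"yaw":0,"jaw":0}]}}

```text
clock: 14.55
eef_pos: [577.3, 43.0, 233.0]
tool_rot: [3.141, 0.003, -0.219]
force: [0.0, -1.0, -1.2]
width: 59.7
gripper_force: 64.9
```

```bash
python3 - <<'E'
from h import *
grab('side','s7');grab('wrist','w7')
s=read_state(); print(s['eef_pos'],s['force'],s['tool_rot'],abs(s['qd']).max(),s['width'],s['gripper_force'])
cv2.imwrite('pics/c7.png',np.hstack([cv2.resize(cv2.imread('pics/s7.png')[60:270,215:425],(308,308)),cv2.resize(cv2.imread('pics/w7.png'),(490,308))]))
E
```

```text
[577.70071976  42.99136557 233.60134165] [-0.01352577 -0.16304946 -1.44370661] [ 3.14089594e+00  1.61014338e-03 -2.19253957e-01] 0.005491905696109332 59.461879218236696 64.93626281619072
```

View pics/c7.png

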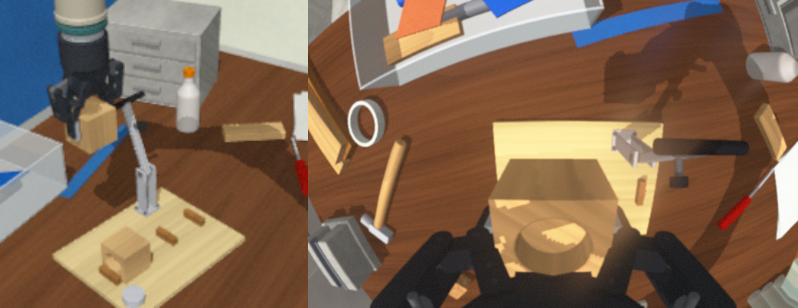

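```bash
python3 -c "
from cell import finish_job; print(finish_job())"
```

```text
the job is handed in; nothing more can be done
None
```

I swung the clamp open and took out its block, whose bore faced the jig's +y side. The gripper now holds it still with the bore straight up, about 22 cm above the bench, with the spare block still in its bay. I handed the job in at about 14.7 s of the 51 s allowed.

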